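Fit the spare filter to the counter chiller's air unit

ROBOT

A 7-joint arm with a two-finger parallel gripper is mounted at the origin on the work surface. World frame = base frame: x ahead of the robot, y to its left, z up, the work surface at z = 0. Lengths are in m, angles in rad, forces in N, time in s.
With the tool pointing down it reaches from about 0.425 to 0.95 m from the base axis. Payload 4.7 kg.
Tool frame: the origin (TCP) lies between the finger pads; the fingertips stand 25 mm ahead of it and the grasp point (between the pads) lies 6 mm ahead of it; x points along the fingers, z is the direction in which the jaws open and shut, and the axes are right-handed (so a half turn about x gives the same grasp; the last joint's range is limited). The gripper opens to 85 mm and grips with 20 to 120 N. Pads are 22 mm wide; open, the fingers measure 114 mm over their backs; the gripper's body (76 mm by 85 mm) begins 54 mm behind the grasp point. The pads swing forward as they close: fully open they stand 13 mm farther back than shut.
Start: joints at [-1.146, 0.469, -0.049, 1.532, 0.024, 1.141, -0.082], TCP at [0.296, 0.607, 0.228] pointing down, gripper open.
Joint ranges: [-2.59, 2.59], [-0.33, 1.99], [-1.39, 1.29], [0.1, 2.45], [-1.04, 4.18], [0.21, 1.99], [-2.66, 2.66]. Speed limits (rad/s): [2.57, 2.57, 3.14, 3.14, 3.14, 3.14, 3.14].

INTERFACE

Orientations are given as a 3x3 rotation matrix whose columns are the frame's x, y, z axes.
In Python, from rig import * gives the robot as it stands. Calls block until the motion is done:
- movep(position, orientation): joint-space move of the TCP to a pose.
- move_l(position, attitude=None, feed=0.15, until_force=None): straight line of the TCP; attitude=None keeps the orientation; feed is the mean speed in m/s. With until_force (N) it stops when the force on the tool has changed by that much, and returns True; else False.
- move_joints(angles): joint-space move.
- command_gripper(opening, newtons=None): finger opening in m; newtons is the grip in N (None keeps the last); returns when the fingers have stopped.
- sleep(seconds).
- inverse_kinematics(position, orientation): joint angles nearest the present ones, or None.
- sense(): the state.
- camera(name): name is "scene" or "side" or "wrist"; returns (picture, depth): 400x640x3 uint8, red, green, blue; 400x640 float32, m along the optical axis (not along the pixel's ray), 0 where there is no reading.
- camera_params(name): a dict with "K" (3x3 intrinsics, pixels), "position" and "rotation" of the camera in the world; the wrist camera has in their place "tool_from_camera" (4x4, takes a point from camera to tool coordinates, whose origin is the TCP and whose axes are the tool frame's). Camera axes: x right, y down, z forward; pixel columns grow to the right and rows downward; lengths in m; the calibration is good to about 2 mm. A picture is of the moment at which its call begins: read the wrist's pose just before it. camera_params takes no time and is no camera call.
A pose or a line that the arm cannot do raises Unreachable and nothing moves.
- finish_job(): hands the job in, once; it reports no verdict.
The state is a dict: "time_s": time; "joint_pos": joint angles; "qd": joint speeds; "joint_efforts": joint torques, N m; "position": TCP position; "tcp_rot": TCP orientation; "wrist_force": force on the tool from outside, world axes, zero at the start; "ft_torque": the same for the moment, N m; "finger_gap": finger opening in m.
Only numpy, scipy, OpenCV 4.12 (cv2) and the standard library are available. Lean on these libraries where they do the work, as an engineer would, in place of code of your own. Each camera call takes 0.05 s, during which the arm holds its last target.

TASK

A label carton has been left in the well on top of the white air unit: stand it upright on a free spot of the counter. Slide the lid of the plywood case fully open, lift out the spare filter, hook one of its short edges in under the unit's overhanging lip with the other end held up, then swing that end down until the filter lies flat and fully home in the well. Let go of everything, leave the case open, and leave the other things on the counter standing where they are.

Things in the scene. Friction and masses are not known exactly. Their poses are not given: they have to be found in the camera images.
- unit: White air unit, fixed, 204 x 160 x 72.5 mm (x, y, z). Origin: centre of its underside; yaw within 0.5 rad of the robot's x. The well on top has its floor 50 mm above the counter, is 124 mm long (x = -62 to +62 mm) and 96 mm wide (y). Side walls and far (+x) end wall rise to 62 mm above the counter; at the -x end (robot side) the higher end wall carries the lip.
- seat (a point): Centre of the floor of the unit's well, axes as the unit's (x away from the lip). The filter's origin lies here, at zero height, when it is home.
- lip (a point): Middle of the lip's lower edge. The lip is a plate across the whole width of the well that overhangs it by 12 mm (unit x = -62 to -50 mm), underside 66 mm, top 72.5 mm above the counter: a slot 16 mm high over the well floor. From lip edge to far wall only 112 mm are open, so the 120 mm filter cannot be lowered in level.
- case: Plywood storage case, fixed, 156 x 122 x 58 mm. Origin: centre of its underside, x along its length. Inside 136 x 102 mm, floor 8 mm above the counter. Grooved side rails hold the lid; their top lips are 58 mm above the counter and 98 mm apart. The lid leaves over the -x end wall (45 mm high).
- lid (a joint): Position of the case's sliding lid in m: 0 shut, 0.140 fully open (stop). It slides towards the case's -x (roughly towards the robot), stays captive in its grooves and stays where it is left; friction 1.5 N plus slight damping. The filter can be lifted out freely once it is beyond 0.130.
- lid_rib (a point): Middle of the top of the lid's grip rib. The rib runs along the case's y: 12 mm thick (case x), 60 mm long (y), 25 mm high; the lid's upper face (52 mm above the counter) lies 25 mm below this point. Shut, it lies at case x = +27 mm.
- filter: Filter cartridge: flat grey plate with paper pleats, 120 x 90 x 8 mm (x, y, z), 0.11 to 0.23 kg, lying face up in the case under the lid. Origin: centre of its underside. A grip rib stands across the middle of its top: 12 mm thick (x), 60 mm long (y), from 8 to 32 mm above the underside. Both short edges are alike: either may go under the lip.
- end_a (a point): Middle of the lower edge of the filter's -x short side (60 mm from its origin).
- end_b (a point): Middle of the lower edge of the filter's +x short side.
- bottle: Bystander: green bottle, 60 mm across, 190 mm high, loose. Origin: centre of its underside.
- jar: Bystander: amber jar, 66 mm across, 100 mm high, loose, behind the unit. Origin: underside.
- can: Bystander: drink can, 66 mm across, 90 mm high, loose, behind the case. Origin: underside.
- carton: Small plain cardboard carton of labels, 50 x 36 x 60 mm (x, y, z), about 0.12 kg, loose, standing in the unit's well at any yaw. Origin: centre of its underside. The middle of the counter before the bottle (x 0.38 to 0.45 m, y within 0.04 m) is always free.
- mug: Bystander: white mug, 76 mm across, 90 mm high, handle at its +y. Origin: underside.
- tape: Bystander: roll of paper tape lying flat, 90 mm across, 45 mm high. Origin: underside.
- yoghurt: Bystander: cardboard tray of four yoghurt cups, 140 x 140 x 87 mm. Origin: underside. Behind it and far to the sides (x over 0.76 m or y beyond 0.43 m either way) stand fixed crates and till equipment, up to 130 mm high.
Things that resemble listed ones, but are neither listed nor needed, are in the scene too. What is shaped like the carton but blue is not meant.

How it is judged:
On the way, in this order (a step that is already met when the one before it is completed fails the run):
1. the lid is slid open (beyond 125 mm) (value of joint lid above 0.125 m), for 0.2 s.
2. the filter is lifted clear of the case (100 mm above the counter) (height (world z) of filter above 0.1 m), for 0.1 s.
3. one short edge of the filter is under the unit's lip (at least 3 mm) near the well's floor while the filter slopes by 0.10 to 0.7 rad (((x of end_a in the frame of seat below -0.053 m and z of end_a in the frame of seat between -0.004 and 0.01 m and y of end_a in the frame of seat between -0.01 and 0.01 m and angle between filter's own z axis and vertical between 0.1 and 0.7 rad) or (x of end_b in the frame of seat below -0.053 m and z of end_b in the frame of seat between -0.004 and 0.01 m and y of end_b in the frame of seat between -0.01 and 0.01 m and angle between filter's own z axis and vertical between 0.1 and 0.7 rad))), for 0.1 s.
At the end, for the whole second after the job is handed in: Filter at rest in the well under the lip: origin within 5 mm along, 6 mm across, 3 mm in height of the seat, level within 0.035 rad, square within 0.08 rad, either way round. Lid open beyond 125 mm. Carton upright (0.1 rad) and at rest, its underside within 5 mm of the counter (x of filter in the frame of seat between -0.005 and 0.005 m and y of filter in the frame of seat between -0.006 and 0.006 m and z of filter in the frame of seat between -0.003 and 0.003 m and angle between filter's own z axis and vertical below 0.035 rad and angle between the x axis of filter and the x axis of unit, either way round below 0.08 rad and linear speed of each of filter, carton below 0.02 m/s and value of joint lid above 0.125 m and height (world z) of carton below 0.005 m and angle between carton's own z axis and vertical below 0.1 rad); the robot touches nothing.
It fails at once if a bystander is moved by more than 30 mm or tipped over (0.4 rad) (distance of any of bottle, jar, can, mug, tape, yoghurt from where it was at the start of the episode above 0.03 m or angle between any of bottle, jar, can, mug, tape, yoghurt's own z axis and vertical above 0.4 rad).
It also fails if it takes over 66 s, if anything falls off the work surface, if the arm or the gripper's body presses on something with over 40 N, if the wrist force passes 120 N, or if a joint passes its speed limit or range.

## Working session

There is one attempt and no reset: what is moved stays moved. The work goes in short steps, each a Python script; the robot and the scene stay as the last script left them, time stands still between calls to the robot, and variables do not carry over. Pictures are saved under pics/ and viewed, and the job is handed in when it is done.

```bash
ls; mkdir -p pics
python3 - <<'E'
from rig import *
import cv2,numpy as np
s=sense();print(s)
for n in ["scene","side","wrist"]:
    p,d=camera(n);cv2.imwrite(f"pics/{n}0.png",p[:,:,::-1]);np.savez(f"pics/{n}0.npz",p=p,d=d)
    print(n,camera_params(n),(d>0).mean())
E
```

```text
pics
{'time_s': 0.0, 'joint_pos': array([-1.14591894,  0.46946053, -0.04857147,  1.533693  ,  0.02408118,
        1.14100193, -0.08232165]), 'qd': array([-9.76227504e-04, -3.95423028e-04,  3.91639767e-04, -4.92756343e-04,
       -1.41854739e-04, -9.76349405e-05, -1.08705057e-03]), 'joint_efforts': array([-6.30802333e-04, -5.10304928e+01, -4.66792658e-02, -2.37700564e+01,
        1.06390187e-02,  7.71338004e-03, -9.20478840e-06]), 'position': array([0.29563454, 0.60615632, 0.22674887]), 'tcp_rot': array([[-8.06901671e-04, -8.98789416e-01,  4.38379898e-01],
       [-1.80594864e-03,  4.38380635e-01,  8.98787604e-01],
       [-9.99998044e-01, -6.64583581e-05, -1.97689759e-03]]), 'wrist_force': array([-0.06270215,  0.63474833, -0.20253954]), 'ft_torque': array([ 0.00849738, -0.02874559, -0.01525603]), 'finger_gap': 0.08516528008860301}
scene {'K': array([[421.92752378,   0.        , 317.94937353],
       [  0.        , 421.92752378, 194.92949291],
       [  0.        ,   0.        ,   1.        ]]), 'position': array([1.08105927, 0.44913008, 0.95212219]), 'rotation': array([[-0.5621325 , 
[... 379 characters left out ...]
ray([[ 0.92644242, -0.24425729,  0.28643119],
       [-0.37629385, -0.62185719,  0.6868017 ],
       [ 0.01036297, -0.74406452, -0.66802739]])} 0.99621484375
wrist {'K': array([[297.82480734,   0.        , 323.82852851],
       [  0.        , 297.82480734, 199.14472003],
       [  0.        ,   0.        ,   1.        ]]), 'tool_from_camera': array([[ 1.58614401e-04, -2.73101086e-01,  9.61985328e-01,
        -1.45927510e-01],
       [ 4.74988487e-04, -9.61985211e-01, -2.73101131e-01,
         6.93832860e-02],
       [ 9.99999875e-01,  5.00249728e-04, -2.28648367e-05,
        -8.38865981e-04],
       [ 0.00000000e+00,  0.00000000e+00,  0.00000000e+00,
         1.00000000e+00]])} 0.99562109375
```

View pics/scene0.png

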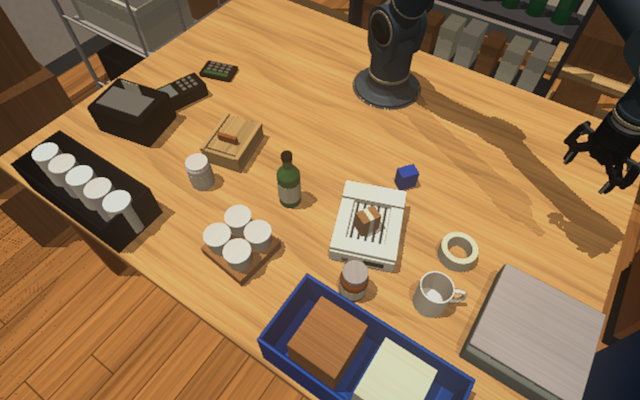

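View pics/side0.png

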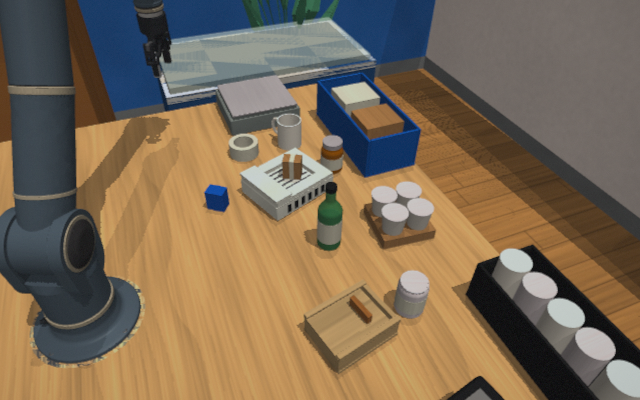

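View pics/wrist0.png

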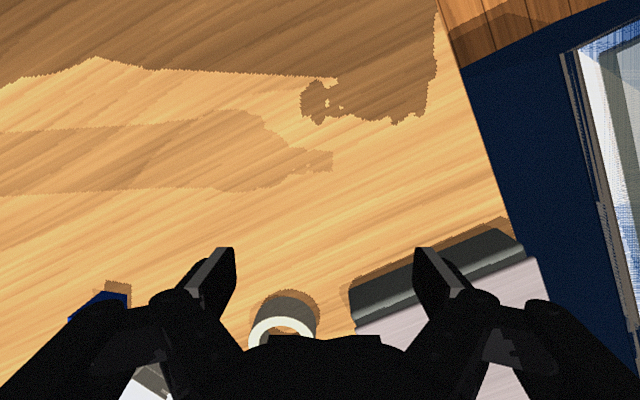

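Scene view: unit at about (368,225) with the carton at (370,218), case at (233,140) with its rib at (228,138), bottle (289,180), jar (354,280), can (199,170), blue decoy (406,177). Next I get rough positions from the depth.

```bash
cat > h.py <<'E'
import numpy as np,cv2
from scipy.spatial.transform import Rotation as R
def cloud(d,K,P,Rm):
    v,u=np.mgrid[0:d.shape[0],0:d.shape[1]]
    c=np.stack([(u-K[0,2])/K[0,0]*d,(v-K[1,2])/K[1,1]*d,d],-1)
    w=c@Rm.T+P; w[d<=0]=np.nan
    return w
def wristpose(s,cp):
    T=np.eye(4);T[:3,:3]=s["tcp_rot"];T[:3,3]=s["position"]
    W=T@cp["tool_from_camera"];return W[:3,3],W[:3,:3]
def ray_plane(uv,z,K,P,Rm):
    uv=np.atleast_2d(uv).astype(float)
    r=np.c_[(uv[:,0]-K[0,2])/K[0,0],(uv[:,1]-K[1,2])/K[1,1],np.ones(len(uv))]@Rm.T
    return P+r*((z-P[2])/r[:,2])[:,None]
def proj(p,K,P,Rm):
    c=(np.atleast_2d(p)-P)@Rm; return np.c_[c[:,0]/c[:,2]*K[0,0]+K[0,2],c[:,1]/c[:,2]*K[1,1]+K[1,2]]
def down(yaw,half=False):
    # tool x down; z (jaw axis) along yaw
    z=np.array([np.cos(yaw),np.sin(yaw),0.]);x=np.array([0,0,-1.]);
    return np.c_[x,np.cross(z,x),z]
E
python3 - <<'E'
from rig import *
from h import *
for n in ["scene","side"]:
    f=np.load(f"pics/{n}0.npz");cp=camera_params(n)
    w=cloud(f["d"],cp["K"],cp["position"],cp["rotation"])
    pts=dict(scene=dict(table=(330,120),carton=(372,214),case=(240,125),rib=(228,136),unit_lip=(375,190),bottle=(287,157),jar=(354,268),can=(196,160),mug=(435,280),tape=(470,240),cup=(240,230)),
     side=dict(table=(150,250),carton=(293,157),rib=(360,303),bottle=(331,187),jar=(332,143),can=(412,281),lip=(265,190),caselid=(345,325)))[n]
    for k,(u,v) in pts.items(): print(n,k,w[v,u].round(3))
    m=w[...,2]
    t=w[(abs(w[...,0]-.5)<.2)&(abs(w[...,1])<.3)&(abs(m)<.012)][:,2];print("table z",np.median(t),t.std())
    # top-down height map
    H=np.zeros((500,500))
    ok=np.isfinite(m)&(w[...,0]>.3)&(w[...,0]<.8)&(abs(w[...,1])<.4)
    q=w[ok]; o=np.argsort(q[:,2]);q=q[o]
    H=np.zeros((250,400));H[((q[:,0]-.3)/.002).astype(int).clip(0,249),((.4-q[:,1])/.002).astype(int).clip(0,399)]=q[:,2]
    cv2.imwrite(f"pics/hm_{n}.png",cv2.resize(cv2.applyColorMap((H.clip(0,.12)/.12*255).astype(np.uint8),cv2.COLORMAP_JET)[::-1],(800,500)))
E
```

```text
scene table [ 0.248 -0.068  0.001]
scene carton [0.551 0.247 0.11 ]
scene case [ 0.462 -0.25   0.053]
scene rib [ 0.532 -0.23   0.079]
scene unit_lip [0.458 0.207 0.072]
scene bottle [0.574 0.018 0.189]
scene jar [0.69  0.283 0.096]
scene can [ 0.655 -0.233  0.09 ]
scene mug [0.589 0.444 0.048]
scene tape [0.442 0.47  0.047]
scene cup [ 0.745 -0.008  0.062]
table z 0.00023089072211063266 0.0021383390208197916
side table [0.149 0.149 0.001]
side carton [0.56  0.239 0.112]
side rib [ 0.533 -0.231  0.077]
side bottle [0.567 0.003 0.191]
side jar [0.692 0.275 0.101]
side can [ 0.654 -0.23   0.09 ]
side lip [0.461 0.181 0.073]
side caselid [ 0.491 -0.252  0.051]
table z 0.00020497015549203468 0.002009633897464582
```

View pics/hm_scene.png

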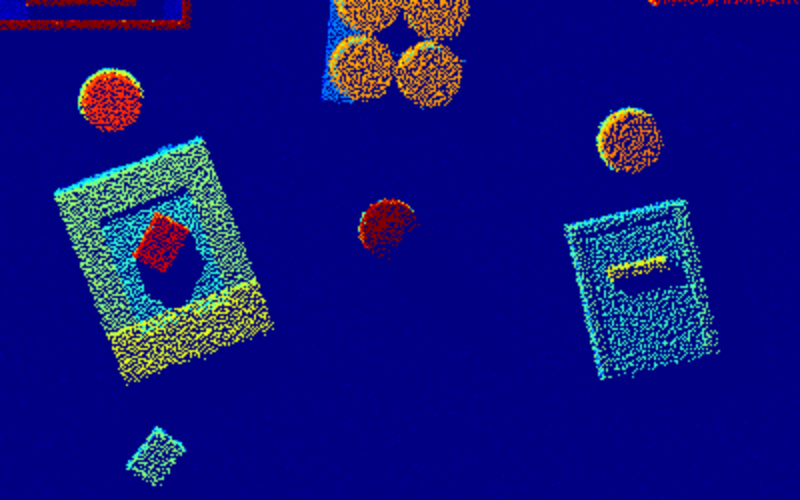

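View pics/hm_side.png

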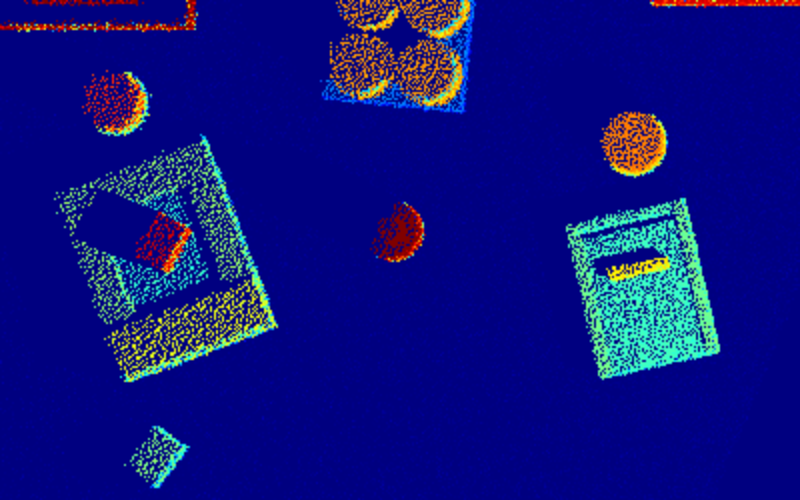

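Height maps (1 mm/px) show the unit centred near (165,259) with yaw about 0.35, the case near (642,290) with yaw about 0.21, and the carton near (162,243). I'll fit rectangles to these.

Run:
```python
from rig import *
from h import *
W={}
for n in ["scene","side"]:
    f=np.load(f"pics/{n}0.npz");cp=camera_params(n)
    W[n]=cloud(f["d"],cp["K"],cp["position"],cp["rotation"])
def sel(w,z0,z1,c,r):
    return w[(w[...,2]>z0)&(w[...,2]<z1)&(np.hypot(w[...,0]-c[0],w[...,1]-c[1])<r)]
def fit(name,z0,z1,c,r):
    A=[sel(W[n],z0,z1,c,r) for n in W]
    for n,a in list(zip(W,A))+[("both",np.vstack(A))]:
        (cx,cy),(a1,a2),an=cv2.minAreaRect((a[:,:2]*1000).astype(np.float32))
        print(name,n,len(a),round(cx),round(cy),round(a1),round(a2),"yaw",round(np.radians(an),3),"z",a[:,2].mean().round(4),"std",(a[:,:2].std(0)*1000).round(1), "mean",(a[:,:2].mean(0)*1000).round(1))
fit("carton",.105,.12,(.557,.238),.05)
fit("unit",.055,.08,(.541,.235),.14)
fit("case",.054,.066,(.51,-.242),.11)
fit("rib",.070,.085,(.53,-.23),.05)
fit("can",.08,.1,(.655,-.23),.05)
fit("jar",.09,.11,(.69,.28),.05)
fit("bottle",.185,.2,(.57,.007),.03)
# lines: rib top points PCA
f=np.load("pics/side0.npz")
```

```text
carton scene 289 556 239 38 51 yaw 1.07 z 0.1099 std [14.  11.9] mean [557.6 239. ]
carton side 182 558 238 42 50 yaw 1.08 z 0.11 std [13.7 12.6] mean [556.9 235.6]
carton both 471 557 238 42 52 yaw 1.096 z 0.1099 std [13.9 12.3] mean [557.3 237.7]
unit scene 3208 536 235 204 160 yaw 0.361 z 0.0655 std [64.6 53.9] mean [541.8 237.7]
unit side 2143 558 242 244 167 yaw 0.368 z 0.0663 std [67.  52.3] mean [531.9 219.3]
unit both 5351 556 241 246 167 yaw 0.368 z 0.0659 std [65.7 54. ] mean [537.9 230.3]
case scene 637 511 -243 159 126 yaw 0.232 z 0.0573 std [46.5 46.1] mean [ 519.4 -240.3]
case side 1309 511 -242 157 125 yaw 0.225 z 0.0573 std [46.4 48.2] mean [ 514.7 -246.6]
case both 1946 511 -243 159 126 yaw 0.232 z 0.0573 std [46.5 47.6] mean [ 516.3 -244.6]
rib scene 90 532 -238 15 61 yaw 0.191 z 0.076 std [ 5.4 17.7] mean [ 532.4 -235.6]
rib side 187 532 -238 14 61 yaw 0.222 z 0.0761 std [ 5.4 17.4] mean [ 530.9 -239.5]
rib both 277 532 -238 15 61 yaw 0.208 z 0.076 std [ 5.5 17.6] mean [ 531.4 -238.3]
can scene 374 658 -231 62 59 yaw 1.329 z 0.0889 std [15.7 16.3] mean [ 659.8 -228.5]
can side 626 657 -233 60 62 yaw 0.2 z 0.089 std [16. 16.] mean [ 655.8 -235.9]
can both 1000 657 -232 64 64 yaw 0.028 z 0.089 std [16.  16.5] mean [ 657.3 -233.1]
jar scene 531 697 288 58 55 yaw 0.564 z 0.0994 std [15.1 14.6] mean [699.3 288.9]
jar side 236 698 287 61 56 yaw 1.286 z 0.0991 std [15.2 16.1] mean [696.2 282.2]
jar both 767 698 287 60 59 yaw 1.39 z 0.0993 std [15.2 15.4] mean [698.4 286.9]
bottle scene 91 569 10 26 26 yaw 1.39 z 0.1897 std [7.3 7.2] mean [570.2  10.6]
bottle side 91 570 8 25 25 yaw 0.203 z 0.1896 std [7.1 7.3] mean [569.2   6.9]
bottle both 182 569 9 28 27 yaw 0.075 z 0.1897 std [7.2 7.5] mean [569.7   8.7]
```

Run:
```python
import cv2
for n,(u,v,r) in dict(scene=(370,218,35),side=(293,165,35)).items():
    i=cv2.imread(f"pics/{n}0.png")[v-r:v+r,u-r:u+r];cv2.imwrite(f"pics/crop_{n}.png",cv2.resize(i,(400,400),interpolation=cv2.INTER_NEAREST))
a=cv2.hconcat([cv2.imread("pics/crop_scene.png"),cv2.imread("pics/crop_side.png")]);cv2.imwrite("pics/crop_b.png",a)
```

```text
(no output)
```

View pics/crop_b.png

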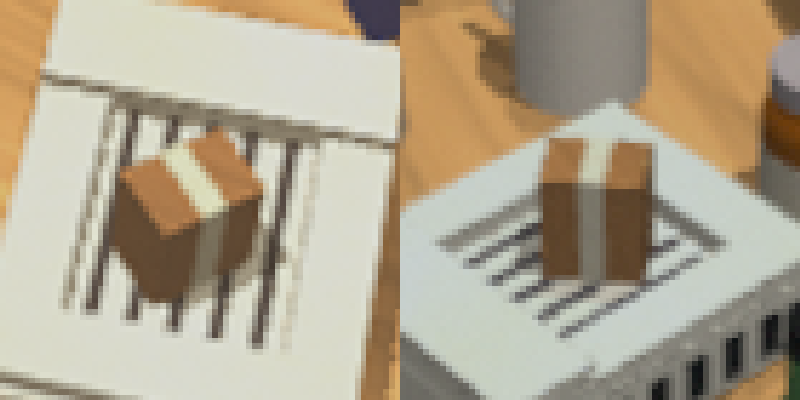

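Carton is at (0.557,0.238), its 36 mm side along yaw 1.08. I'll pick it up and place it.

Run:
```python
from rig import *
from h import *
import time
p=np.array([.557,.2385])
for yaw in (1.08,1.08-np.pi):
    q=inverse_kinematics([*p,.22],down(yaw)); print(yaw,q)
cands=[]
for y in np.arange(-3.1,3.1,.3):
    q=inverse_kinematics([.44,0,.2],down(y)); 
    if q is not None:cands.append((round(y,2),np.round(q,2)))
for c in cands: print(c)
for y in (.22,.22-np.pi):
    for pp in ([.53,-.238,.08],[.40,-.267,.08]): print(y,inverse_kinematics(pp,down(y)))
for y in (.365,.365-np.pi):
    for pp in ([.54,.235,.08],[.54,.235,.2]): print(y,inverse_kinematics(pp,down(y)))
```

```text
1.08 [-0.54352802  0.36106564  0.09076649  1.71958053 -0.03666165  1.06259344
  0.63926096]
-2.061592653589793 [-1.23016538  0.57195215  1.11565277  1.75661711 -0.5559895   1.17104159
 -2.010799  ]
(np.float64(-2.8), array([-1.09,  0.18,  1.13,  2.14, -0.2 ,  0.94, -2.64]))
(np.float64(-2.5), array([-1.09,  0.18,  1.13,  2.14, -0.2 ,  0.94, -2.34]))
(np.float64(-2.2), array([-1.09,  0.18,  1.13,  2.14, -0.2 ,  0.94, -2.04]))
(np.float64(-1.9), array([-0.74,  0.12,  0.71,  2.13, -0.1 ,  0.93, -1.88]))
(np.float64(-1.6), array([-0.76,  0.12,  0.73,  2.13, -0.1 ,  0.93, -1.57]))
(np.float64(-1.3), array([-0.73,  0.12,  0.69,  2.13, -0.09,  0.93, -1.28]))
(np.float64(-1.0), array([-0.67,  0.11,  0.63,  2.12, -0.08,  0.93, -0.99]))
(np.float64(-0.7), array([-0.64,  0.11,  0.59,  2.12, -0.08,  0.93, -0.7 ]))
(np.float64(-0.4), array([-0.61,  0.11,  0.56,  2.12, -0.07,  0.93, -0.41]))
(np.float64(-0.1), array([-0.57,  0.11,  0.52,  2.12, -0.07,  0.93, -0.11]))
(np.float64(0.2), array([-0.54,  0.11,  0.49,  2.12, -0.06,  0.93,  0.18]))
(np.float64(0.5), array([-0.51,  0.11,  0.45,  2.12, -0.
[... 721 characters left out ...]
.22 [-0.00252178  0.40744159  0.6272686   2.15246891 -0.37499358  0.68801127
  1.09992908]
-2.921592653589793 [-0.39357467  0.76949223  1.1080554   1.93860274 -0.83957447  0.99072156
 -1.8030023 ]
-2.921592653589793 [-0.3229158   0.6040926   1.1143815   2.16598472 -0.75566115  0.83829445
 -1.64935272]
0.365 [-0.63743927  0.49997201  0.20603056  1.88852179 -0.14178443  0.76707827
  0.01136529]
0.365 [-0.66477647  0.35602743  0.23572307  1.78829136 -0.09637049  1.00843857
 -0.02684508]
-2.776592653589793 [ 0.30190981  0.83864772 -1.18270459  1.83407393  0.8773474   1.10882145
  2.29436408]
-2.776592653589793 [ 0.31952817  0.63529338 -1.17537055  1.73258455  0.62591087  1.20761044
  2.48236225]
```

Run:
```python
from rig import *
from h import *
p=[.557,.2385]
command_gripper(.07,40)
movep([*p,.19],down(1.08))
move_l([*p,.101],feed=.12)
command_gripper(.02,40)
print(sense()["finger_gap"],sense()["wrist_force"].round(2),sense()["time_s"])
move_l([*p,.2],feed=.15)
s=sense();print(s["finger_gap"],s["wrist_force"].round(2),s["time_s"])
P,_=camera("scene");cv2.imwrite("pics/s1.png",P[:,:,::-1])
```

```text
0.034099905681225035 [0.36 0.57 4.37] 3.425
0.03406647681504279 [ 0.4  -0.17 -1.6 ] 4.2333
```

View pics/s1.png

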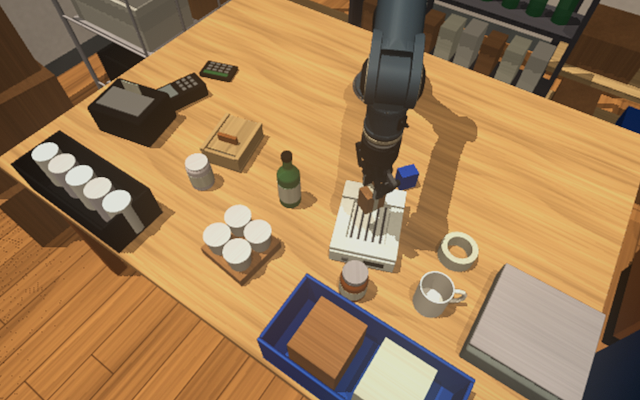

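Carton is held and lifted (at about (365,198)). Next I place it at (0.435,0).

Run:
```python
from rig import *
from h import *
movep([.44,0,.16],down(1.08))
move_l([.44,0,.065],feed=.15)
r=move_l([.44,0,.044],feed=.03,until_force=3)
s=sense();print(r,s["position"],s["wrist_force"].round(2))
command_gripper(.06)
move_l([.44,0,.16],feed=.2)
s=sense();print(s["time_s"])
P,_=camera("side");cv2.imwrite("pics/sd2.png",P[:,:,::-1])
```

```text
True [4.40421139e-01 1.29822457e-04 5.19364043e-02] [-0.51  0.37  6.7 ]
7.6667
```

View pics/sd2.png

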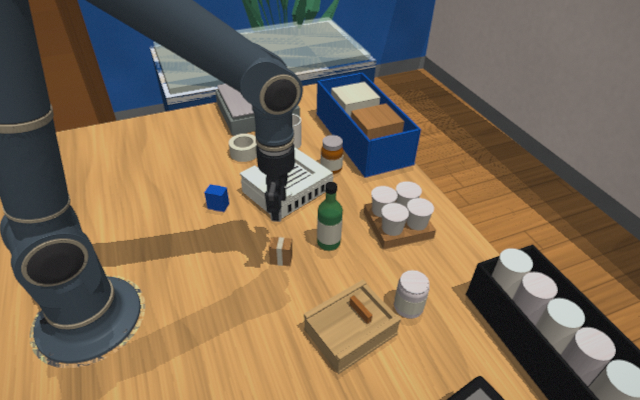

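Carton stands upright at (281,251). Next the lid; on the way I take scene/side pictures of the now-empty unit.

Run:
```python
from rig import *
from h import *
yaw=.224; d=np.array([np.cos(yaw),np.sin(yaw)])
p=np.array([.5315,-.238])
command_gripper(.06)
movep([*p,.16],down(yaw))
for n in ["scene","side"]:
    P,D=camera(n);cv2.imwrite(f"pics/{n}3.png",P[:,:,::-1]);np.savez(f"pics/{n}3.npz",p=P,d=D)
move_l([*p,.083],feed=.12)
command_gripper(.0,60)
s=sense();print(s["finger_gap"],s["wrist_force"].round(2),s["time_s"])
q=p-d*.1385
r=move_l([*q,.083],feed=.1,until_force=25)
s=sense();print(r,np.linalg.norm(s["position"][:2]-p),s["wrist_force"].round(2),s["time_s"])
```

```text
-7.829787967828055e-05 [-0.36  0.31  0.39] 10.425
False 0.13778135869095753 [-0.01 -0.99 -0.14] 11.9583
```

Run:
```python
from rig import *
from h import *
s=sense();print(s["position"],s["finger_gap"])
P,D=camera("side");cv2.imwrite(f"pics/sd4.png",P[:,:,::-1]);
cv2.imwrite("pics/sd4c.png",cv2.resize(P[260:380,260:460,::-1],(800,480)))
P,D=camera("wrist");cv2.imwrite(f"pics/w4.png",P[:,:,::-1]);
```

```text
[ 0.39716202 -0.2686106   0.08298606] 7.9793589031509e-05
```

View pics/sd4c.png

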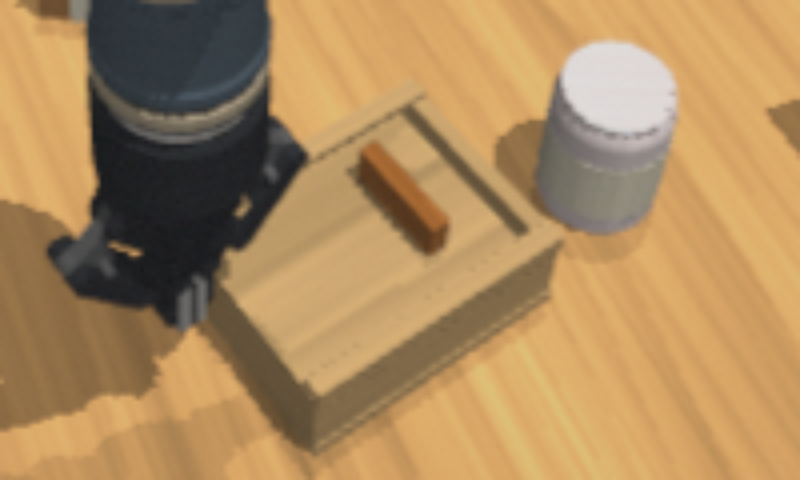

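View pics/w4.png

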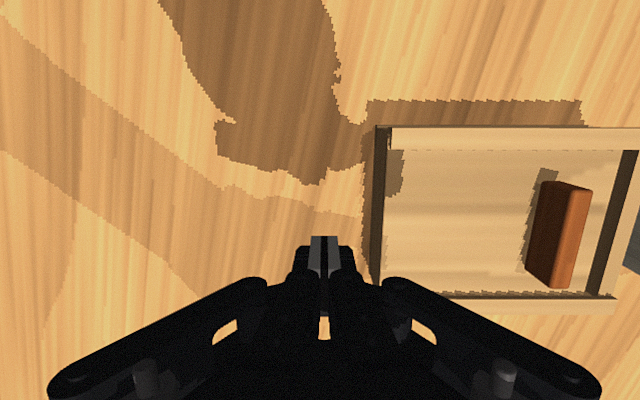

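Run:
```python
from rig import *
from h import *
s=sense();cp=camera_params("wrist");P,D=camera("wrist");T=cp["tool_from_camera"]
for x in (0,.006,.025): print(x,proj([x,0,0],cp["K"],T[:3,3],T[:3,:3]))
w=cloud(D,cp["K"],*wristpose(s,cp))
t=cloud(D,cp["K"],T[:3,3],T[:3,:3])
for u,v in [(316,238),(316,250),(316,262),(336,238),(560,185),(565,200),(540,230),(470,200),(450,135),(150,300)]: print((u,v),w[v,u].round(4),t[v,u].round(4))
```

```text
0 [[325.0154421 248.1568991]]
0.006 [[324.9735825  243.48144751]]
0.025 [[324.85842956 230.61959802]]
(316, 238) [ 0.3903 -0.2596  0.0932] [-0.0102  0.0103 -0.0045]
(316, 250) [ 0.3906 -0.2594  0.1069] [-0.024   0.0104 -0.0041]
(316, 262) [ 0.3909 -0.2595  0.1179] [-0.035   0.0102 -0.0039]
(336, 238) [ 0.4001 -0.2579  0.092 ] [-0.009   0.0097  0.0054]
(560, 185) [ 0.5193 -0.2093  0.0653] [0.0177 0.0305 0.1324]
(565, 200) [ 0.5186 -0.2161  0.0735] [0.0095 0.0241 0.1303]
(540, 230) [ 0.5239 -0.2382  0.0602] [0.0228 0.0014 0.1305]
(470, 200) [ 0.4808 -0.2313  0.0513] [0.0316 0.0177 0.09  ]
(450, 135) [ 0.4528 -0.1968  0.0577] [0.0253 0.0576 0.0704]
(150, 300) [ 0.2662 -0.3904 -0.0007] [ 0.0836 -0.0895 -0.1547]
```

Run:
```python
from rig import *
from h import *
cp=camera_params("wrist");T=cp["tool_from_camera"]
f=lambda D:cloud(D,cp["K"],T[:3,3],T[:3,:3])
for g in (None,.03):
    if g: command_gripper(g)
    P,D=camera("wrist");t=f(D)
    if g: cv2.imwrite("pics/w5.png",P[:,:,::-1])
    for v in range(228,262,3): 
        m=D[v,290:360]; 
        r=[(int(u),t[v,u].round(4).tolist()) for u in (300,309,316,331,338,347)]
        if not g: print(v,r)
    a=t[200:300,270:380].reshape(-1,3); a=a[(abs(a[:,2])<.04)&(a[:,0]<.028)]
    print("max x",np.sort(a[:,0])[-60::8].round(4))
print(sense()["finger_gap"],sense()["time_s"])
```

```text
228 [(300, [0.0835, -0.0212, -0.0202]), (309, [0.0825, -0.0208, -0.0128]), (316, [0.0836, -0.0212, -0.0071]), (331, [0.0827, -0.0209, 0.0053]), (338, [0.0843, -0.0215, 0.0111]), (347, [0.0829, -0.021, 0.0184])]
231 [(300, [0.0838, -0.024, -0.0203]), (309, [0.0827, -0.0235, -0.0128]), (316, [0.0823, -0.0234, -0.0071]), (331, [0.0838, -0.0239, 0.0053]), (338, [0.0831, -0.0237, 0.0111]), (347, [0.0833, -0.0238, 0.0185])]
234 [(300, [0.083, -0.0263, -0.0203]), (309, [0.0837, -0.0266, -0.0129]), (316, [0.0835, -0.0265, -0.0071]), (331, [0.0822, -0.026, 0.0053]), (338, [0.0835, -0.0265, 0.0111]), (347, [0.0831, -0.0263, 0.0185])]
237 [(300, [0.0826, -0.0288, -0.0203]), (309, [0.083, -0.029, -0.0129]), (316, [-0.0091, 0.0103, -0.0045]), (331, [-0.0094, 0.0104, 0.0029]), (338, [0.0829, -0.0289, 0.0111]), (347, [0.0827, -0.0288, 0.0186])]
240 [(300, [0.0829, -0.0316, -0.0204]), (309, [0.0827, -0.0316, -0.0129]), (316, [-0.0128, 0.0103, -0.0044]), (331, [-0.014, 0.0109, 0.0028]), (338, [0.0831, -0.0317, 0.0112]), (347, [0.0826, -0.0315, 0.0186])]
243 [(300, [0.0837, -0.0347, -0.0205]), (309, [
[... 896 characters left out ...]
0.004]), (331, [-0.0294, 0.0106, 0.0024]), (338, [-0.0292, 0.0105, 0.0055]), (347, [-0.0194, 0.0057, 0.0102])]
258 [(300, [-0.0242, 0.0066, -0.0114]), (309, [-0.0312, 0.0101, -0.0069]), (316, [-0.031, 0.01, -0.004]), (331, [-0.0317, 0.0104, 0.0024]), (338, [-0.0329, 0.011, 0.0053]), (347, [-0.0231, 0.006, 0.0099])]
261 [(300, [-0.0273, 0.0067, -0.0111]), (309, [-0.0328, 0.0096, -0.0069]), (316, [-0.0338, 0.0101, -0.0039]), (331, [-0.0342, 0.0103, 0.0023]), (338, [-0.034, 0.0102, 0.0052]), (347, [-0.0271, 0.0066, 0.0096])]
max x [-0.01   -0.0097 -0.0094 -0.0087 -0.0084 -0.0078 -0.0075 -0.007 ]
max x [-0.0078 -0.0072 -0.0067 -0.0061 -0.0059 -0.0054 -0.0047 -0.0041]
0.030420830126340576 12.6083
```

View pics/w5.png

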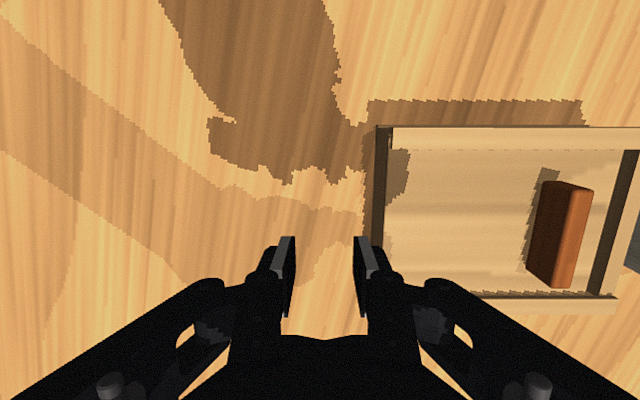

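Run:
```python
from rig import *
from h import *
cp=camera_params("side")
for z in (.058,.083,.09): print(z,proj([.3972,-.2686,z],cp["K"],cp["position"],cp["rotation"]))
f=np.load("pics/side3.npz");w=cloud(f["d"],cp["K"],cp["position"],cp["rotation"])
m=(np.hypot(w[...,0]-.5315,w[...,1]+.238)<.08)&(w[...,2]>.1)
print("lowest gripper pts at hover tcp .16:",np.sort(w[m][:,2])[:200:20])
```

```text
0.058 [[304.45981314 345.83434391]]
0.083 [[304.3938814  338.79356891]]
0.09 [[304.37496312 336.77330699]]
lowest gripper pts at hover tcp .16: [0.16777241 0.17453495 0.17689805 0.17999494 0.18234838 0.18442904
 0.18792164 0.19020411 0.19240299 0.19542757]
```

The wrist depth and side view both show the real fingertips about 6 mm *behind* the reported TCP, not 25 mm ahead. The fingers passed over the rib and nothing moved. I'll correct for this and retry the lid.

```bash
cat >> h.py <<'E'
TIP=-.006  # measured: fingertips at tool x = -6 mm
E
python3 - <<'E'
from rig import *
from h import *
yaw=.224; d=np.array([np.cos(yaw),np.sin(yaw)])
p=np.array([.5315,-.238])
command_gripper(.05)
move_l([*p,.083],feed=.2)
r=move_l([*p,.0515],feed=.1,until_force=10)
print(r)
command_gripper(.0,60)
s=sense();print(s["position"],s["finger_gap"],s["wrist_force"].round(2),s["time_s"])
if s["finger_gap"]>.008:
    q=p-d*.1385
    r=move_l([*q,s["position"][2]],feed=.1,until_force=30)
    s=sense();print(r,np.linalg.norm(s["position"][:2]-p),s["finger_gap"],s["wrist_force"].round(2),s["time_s"])
P,D=camera("side");cv2.imwrite(f"pics/sd6.png",P[:,:,::-1]);
E
```

```text
False
[ 0.53188281 -0.23817326  0.0522142 ] 0.010942973222936057 [-0.88 -0.16  5.2 ] 14.6833
False 0.1349431478477648 0.01076673745450413 [ 9.79  1.93 -3.58] 16.2167
```

View pics/sd6.png

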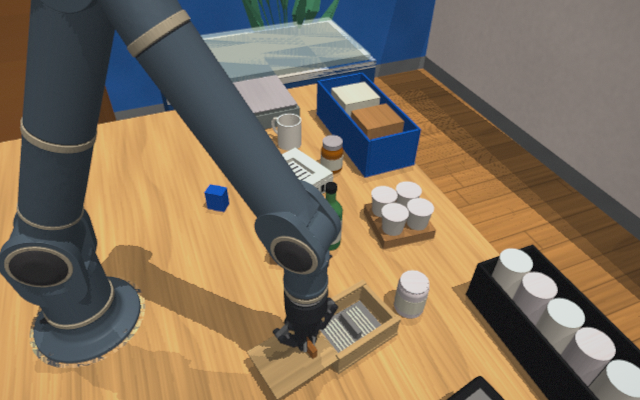

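Lid is open about 135 mm, and the filter is visible in the case near (352,322). I nudge the lid to its stop, release, then look from above.

Run:
```python
from rig import *
from h import *
yaw=.224; d=np.array([np.cos(yaw),np.sin(yaw)])
p=np.array([.5315,-.238])
s=sense();print(np.linalg.norm(s["position"][:2]-p),s["wrist_force"].round(2))
q=p-d*.142
r=move_l([*q,s["position"][2]],feed=.05,until_force=15)
s=sense();print(r,np.linalg.norm(s["position"][:2]-p),s["finger_gap"],s["wrist_force"].round(2),s["time_s"])
command_gripper(.04)
move_l([*s["position"][:2],.13],feed=.25)
c=np.array([.511,-.2425])
movep([*c,.22],down(yaw))
s=sense();P,D=camera("wrist");cv2.imwrite("pics/w7.png",P[:,:,::-1])
np.savez("pics/w7.npz",p=P,d=D,position=s["position"],tcp_rot=s["tcp_rot"])
for n in ["scene","side"]:
    P,D=camera(n);cv2.imwrite(f"pics/{n}7.png",P[:,:,::-1]);np.savez(f"pics/{n}7.npz",p=P,d=D)
print(s["time_s"],s["position"])
```

```text
0.1349470401162599 [ 7.99  1.21 -3.1 ]
False 0.13501402681616437 0.010723658389517474 [16.87  3.31 -9.5 ] 16.5167
18.0 [ 0.50866574 -0.24257423  0.21781556]
```

View pics/w7.png

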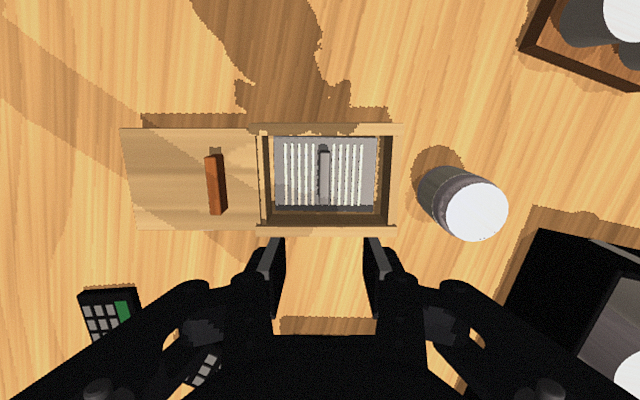

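View pics/scene7.png

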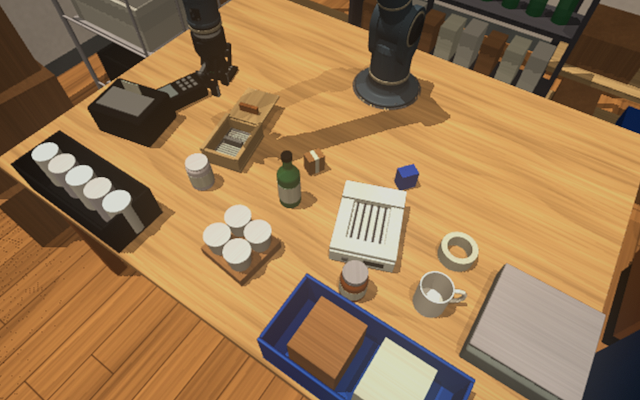

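Wrist view: open lid on the left with its rib at (215,183); the filter is inside the case at (272-378,136-212) with its rib at (324,178). I measure lid, filter and empty unit.

Run:
```python
from rig import *
from h import *
def rect(name,a):
    a=a[:,:2]*1000
    (cx,cy),(a1,a2),an=cv2.minAreaRect(a.astype(np.float32));print(name,len(a),round(cx,1),round(cy,1),round(a1,1),round(a2,1),"yaw",round(np.radians(an),3))
f=np.load("pics/w7.npz");cp=camera_params("wrist")
Pw,Rw=wristpose(f,cp);w7=cloud(f["d"],cp["K"],Pw,Rw);z=w7[...,2];img=f["p"].astype(int)
reg=np.zeros(z.shape,bool);reg[120:235,110:410]=1
sat=img.max(2)-img.min(2)
# lid rib top
rect("lidrib wrist",w7[reg&(z>.070)&(z<.085)&(w7[...,0]<.47)])
rect("case rails wrist",w7[reg&(z>.0555)&(z<.066)])
grey=(sat<45)&reg&(z>.004)&(z<.028)
cv2.imwrite("pics/grey.png",(grey*255).astype(np.uint8))
g=cv2.morphologyEx(grey.astype(np.uint8),cv2.MORPH_OPEN,np.ones((3,3)))
ys,xs=np.nonzero(g);pp=ray_plane(np.c_[xs,ys],.016,cp["K"],Pw,Rw);rect("plate wrist ray",pp);rect("plate depth",w7[g>0])
a=w7[reg&(z>.034)&(z<.047)&(sat<45)];rect("frib wrist",a);print(a[:,2].mean())
for n in["scene","side"]:
    q=np.load(f"pics/{n}7.npz");c=camera_params(n);w=cloud(q["d"],c["K"],c["position"],c["rotation"]);zz=w[...,2];im=q["p"].astype(int);st=im.max(2)-im.min(2)
    near=np.hypot(w[...,0]-.51,w[...,1]+.243)<.09
    rect(n+" frib",w[near&(st<45)&(zz>.034)&(zz<.046)])
    near=np.hypot(w[...,0]-.40,w[...,1]+.267)<.05
    rect(n+" lidrib",w[near&(zz>.070)&(zz<.085)])
    near=np.hypot(w[...,0]-.54,w[...,1]-.236)<.15
    rect(n+" unit top",w[near&(zz>.057)&(zz<.08)]); rect(n+" lip",w[near&(zz>.069)&(zz<.08)])
    fl=near&(zz<.054)&(zz>.046);rect(n+" floor",w[fl])
    # edges in seat-agnostic yaw
```

```text
lidrib wrist 816 399.3 -267.4 12.5 59.9 yaw 0.217
case rails wrist 3377 490.2 -245.6 194.2 119.4 yaw 0.224
plate wrist ray 8059 510.2 -247.2 141.2 100.7 yaw 0.225
plate depth 8059 509.7 -245.4 136.8 97.7 yaw 0.224
frib wrist 1307 507.1 -245.6 142.2 99.5 yaw 0.226
0.039894274381579616
scene frib 84 532.4 -231.5 63.3 111.0 yaw 0.141
scene lidrib 86 401.4 -265.8 14.1 56.7 yaw 0.224
scene unit top 3034 537.3 235.2 203.5 160.3 yaw 0.363
scene lip 1029 468.8 209.2 54.6 160.3 yaw 0.362
scene floor 1672 558.0 242.9 167.5 158.1 yaw 0.362
side frib 315 510.7 -234.7 138.2 92.2 yaw 0.211
side lidrib 209 400.9 -267.6 12.6 61.6 yaw 0.212
side unit top 2120 561.5 243.7 251.0 165.7 yaw 0.364
side lip 849 561.3 244.4 251.1 163.1 yaw 0.371
side floor 990 560.2 241.4 248.2 164.0 yaw 0.361
```

Run:
```python
from h import *
i=cv2.imread("pics/w7.png")[120:240,240:410];cv2.imwrite("pics/w7c.png",cv2.resize(i,(799,564),interpolation=cv2.INTER_CUBIC))
```

```text
(no output)
```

View pics/w7c.png

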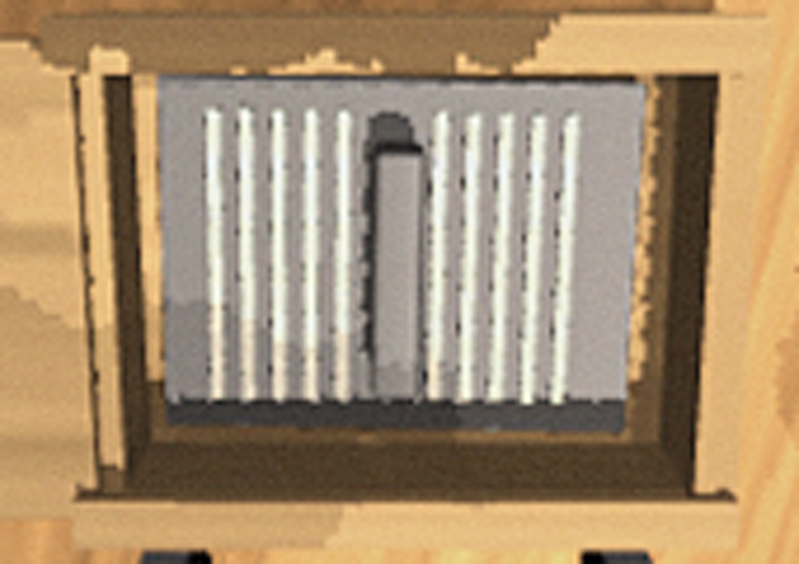

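Run:
```python
from rig import *
from h import *
f=np.load("pics/w7.npz");cp=camera_params("wrist");Pw,Rw=wristpose(f,cp)
c=np.array([[165,428],[623,432],[158,80],[643,85]])/4.7+[240,120]
g=ray_plane(c,.016,cp["K"],Pw,Rw);print(g.round(4))
BL,BR,TL,TR=g[:,:2]
print("len",np.linalg.norm(BR-BL),np.linalg.norm(TR-TL))
yaw=np.arctan2(*(BR-BL)[::-1]);yl=np.arctan2(*(TL-BL)[::-1])-np.pi/2;yr=np.arctan2(*(TR-BR)[::-1])-np.pi/2;print(yaw,yl,yr)
y=np.mean([yaw,yl,yr]);R2=np.array([[np.cos(y),-np.sin(y)],[np.sin(y),np.cos(y)]])
print("centre", (BL+BR)/2+R2@[0,.045])
r=np.array([[377,152],[422,152],[373,398],[416,400]])/4.7+[240,120]
rr=ray_plane(r,.040,cp["K"],Pw,Rw)[:,:2];print(rr.round(4),rr.mean(0), np.linalg.norm(rr[0]-rr[2]))
v=(rr[0]+rr[1]-rr[2]-rr[3]);print("rib yaw",np.arctan2(v[1],v[0])-np.pi/2)
```

```text
[[ 0.4588 -0.3     0.016 ]
 [ 0.5757 -0.2744  0.016 ]
 [ 0.4412 -0.2125  0.016 ]
 [ 0.5568 -0.1874  0.016 ]]
len 0.1196623241590735 0.1183378847425438
0.21592444312741757 0.19837690206920766 0.2132077359048421
centre [ 0.50786814 -0.24319348]
[[ 0.4969 -0.2148]
 [ 0.507  -0.2125]
 [ 0.5088 -0.2727]
 [ 0.5191 -0.2709]] [ 0.50794198 -0.24273456] 0.059161201881799776
rib yaw 0.20436575639226207
```

Filter centre is (0.508,-0.243), yaw about 0.21, and the lid is at its stop. I grasp and lift the filter.

Run:
```python
from rig import *
from h import *
yaw=.208; p=[.508,-.243]
command_gripper(.05,80)
movep([*p,.12],down(yaw))
r=move_l([*p,.016],feed=.12,until_force=8)
print(r,sense()["position"])
command_gripper(0.0,80)
s=sense();print(s["position"],s["finger_gap"],s["wrist_force"].round(2))
if s["finger_gap"]>.008:
    move_l([*p,.24],feed=.2)
    s=sense();print(s["finger_gap"],s["wrist_force"].round(2),s["time_s"])
    P,D=camera("wrist");cv2.imwrite("pics/w8.png",P[:,:,::-1]);np.savez("pics/w8.npz",p=P,d=D,position=s["position"],tcp_rot=s["tcp_rot"])
    P,D=camera("side");cv2.imwrite("pics/sd8.png",P[:,:,::-1]);np.savez("pics/sd8.npz",p=P,d=D)
```

```text
False [ 0.50866368 -0.24338504  0.01679609]
[ 0.50838988 -0.24309274  0.0167796 ] 0.010701647818354532 [-1.63  1.37  6.83]
0.010069159294404065 [ 0.5  -0.29 -1.43] 21.6083
```

View pics/w8.png

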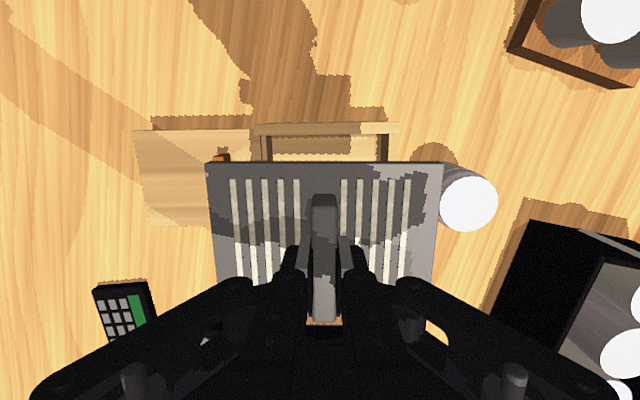

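View pics/sd8.png

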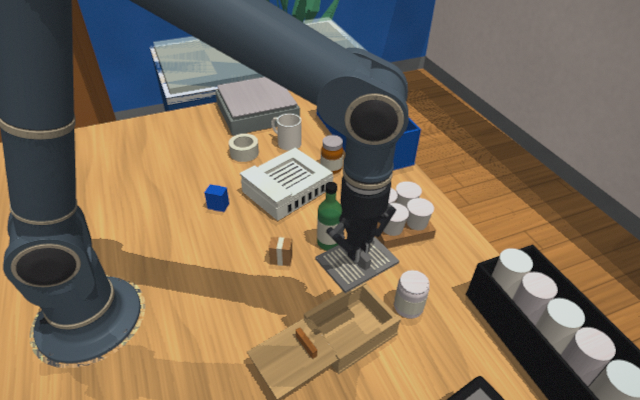

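Filter is held level with its far edge at row 163 (206-443), and the bottle is clear. I carry it over, look at the unit on the way, and measure the filter in the tool frame.

Run:
```python
from rig import *
from h import *
yaw=.363
movep([.44,0.02,.24],down(.3))
movep([.485,.11,.24],down(yaw))
s=sense();P,D=camera("wrist");cv2.imwrite("pics/w9.png",P[:,:,::-1]);np.savez("pics/w9.npz",p=P,d=D,position=s["position"],tcp_rot=s["tcp_rot"])
print(s["finger_gap"],s["time_s"],s["position"])
cp=camera_params("wrist");T=cp["tool_from_camera"]
t=cloud(D,cp["K"],T[:3,3],T[:3,:3])
m=np.zeros(D.shape,bool);m[160:270,200:450]=1
m&=(t[...,0]>-.012)&(t[...,0]<.012)&(t[...,1]>.015)&(t[...,1]<.07)
a=t[m];A=np.c_[a[:,1:],np.ones(len(a))];k,_,_,_=np.linalg.lstsq(A,a[:,0],rcond=None)
r=a[:,0]-A@k;g=abs(r)<.002;k,_,_,_=np.linalg.lstsq(A[g],a[g,0],rcond=None);print("plane x=ky*y+kz*z+c",k,g.sum(),"y range",np.percentile(a[g,1],[1,50,99,99.8]),"z",np.percentile(a[g,2],[.2,1,50,99,99.8]))
```

```text
0.010142850186848355 23.25 [0.48593718 0.10980963 0.23942356]
plane x=ky*y+kz*z+c [0.01165616 0.00119344 0.0004051 ] 13005 y range [0.01533132 0.03191099 0.04551723 0.04565454] z [-0.0604111  -0.05935777 -0.00113556  0.05757797  0.05857215]
```

View pics/w9.png

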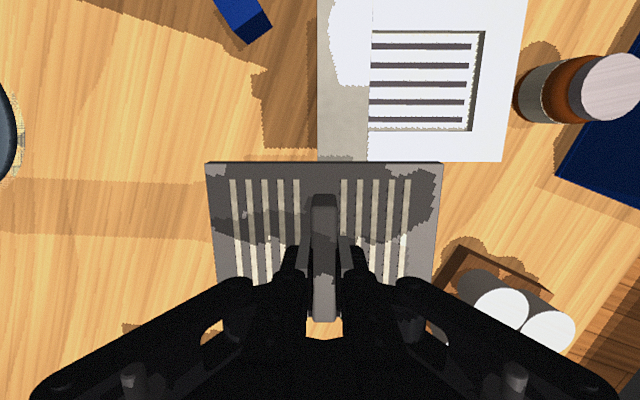

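Wrist view: lip edge near column 370, well from row 31 to 131 with its far wall at column ~475-485, unit far edge (527,0)-(502,161). The filter is held at tool x 0.0004 (top face), centred. I measure the unit in the same camera.

Run:
```python
from rig import *
from h import *
i=cv2.imread("pics/w9.png")[0:165,310:535];cv2.imwrite("pics/w9c.png",cv2.resize(i,(790,579),interpolation=cv2.INTER_CUBIC))
f=np.load("pics/w9.npz");cp=camera_params("wrist");Pw,Rw=wristpose(f,cp)
w=cloud(f["d"],cp["K"],Pw,Rw);z=w[...,2]
yaw=.363;d=np.array([np.cos(yaw),np.sin(yaw)]);n=np.array([-d[1],d[0]])
c0=np.array([.538,.2355])
L=np.stack([(w[...,:2]-c0)@d,(w[...,:2]-c0)@n,z],-1)
near=np.hypot(L[...,0],L[...,1])<.14
for nm,a,b in(("lip",.068,.08),("rim",.057,.067),("floor",.045,.0555)):
    q=L[near&(z>a)&(z<b)];print(nm,len(q),"x",np.percentile(q[:,0],[.3,2,98,99.7]).round(4),"y",np.percentile(q[:,1],[.3,2,98,99.7]).round(4),"z",np.median(q[:,2]).round(4))
# per-row edges: lip edge (last lip col), rim inner far edge, floor rows
for v in (10,40,60,80,100,120):
    row=L[v];zz=z[v]
    lip=np.where((zz>.069)&(zz<.08)&near[v])[0]; rim=np.where((zz>.058)&(zz<.066)&near[v]&(row[:,0]>0.03))[0]
    uv=[(lip.max()+.5,v)];e=(ray_plane(uv,.0725,cp["K"],Pw,Rw)[0,:2]-c0);
    r0=(ray_plane([(rim.min()-.5,v)],.062,cp["K"],Pw,Rw)[0,:2]-c0);r1=(ray_plane([(rim.max()+.5,v)],.062,cp["K"],Pw,Rw)[0,:2]-c0)
    print(v,"lip edge",(e@d).round(4),(e@n).round(4),"rim in",(r0@d).round(4),"rim out",(r1@d).round(4))
for u in (390,410,430,450):
    zz=z[:,u];rim=(zz>.058)&(zz<.066)&near[:,u]
    vs=np.where(rim)[0]; gap=np.where(np.diff(vs)>20)[0]
    if len(gap):
        a,b=vs[gap[0]],vs[gap[0]+1];print(u,[(((ray_plane([(u,x)],.062,cp["K"],Pw,Rw)[0,:2]-c0)@n).round(4)) for x in (a+.5,b-.5,vs.max()+.5)],(a,b,vs.max()))
```

```text
lip 8851 x [-0.1012 -0.1003  0.1373  0.1393] y [-0.0775 -0.0743  0.0685  0.0708] z 0.0723
rim 13019 x [-0.0477 -0.0441  0.0989  0.1374] y [-0.0791 -0.0778  0.0731  0.0743] z 0.0619
floor 10744 x [-0.0463 -0.0443  0.1333  0.1373] y [-0.0475 -0.0456  0.048   0.0488] z 0.0501
10 lip edge -0.0492 0.0626 rim in 0.0306 rim out 0.0984
40 lip edge -0.05 0.0376 rim in 0.0611 rim out 0.0983
60 lip edge -0.0502 0.0202 rim in 0.0608 rim out 0.0986
80 lip edge 0.1435 0.0022 rim in 0.0604 rim out 0.1383
100 lip edge 0.1426 -0.0164 rim in 0.061 rim out 0.1372
120 lip edge -0.0499 -0.0357 rim in 0.0606 rim out 0.0984
390 [np.float64(0.0482), np.float64(-0.0477), np.float64(-0.0796)] (np.int64(30), np.int64(132), np.int64(161))
410 [np.float64(0.0473), np.float64(-0.0477), np.float64(-0.0796)] (np.int64(31), np.int64(132), np.int64(161))
430 [np.float64(0.0473), np.float64(-0.0477), np.float64(-0.0796)] (np.int64(31), np.int64(132), np.int64(161))
450 [np.float64(0.0473), np.float64(-0.0477), np.float64(-0.0796)] (np.int64(31), np.int64(132), np.int64(161))
```

View pics/w9c.png

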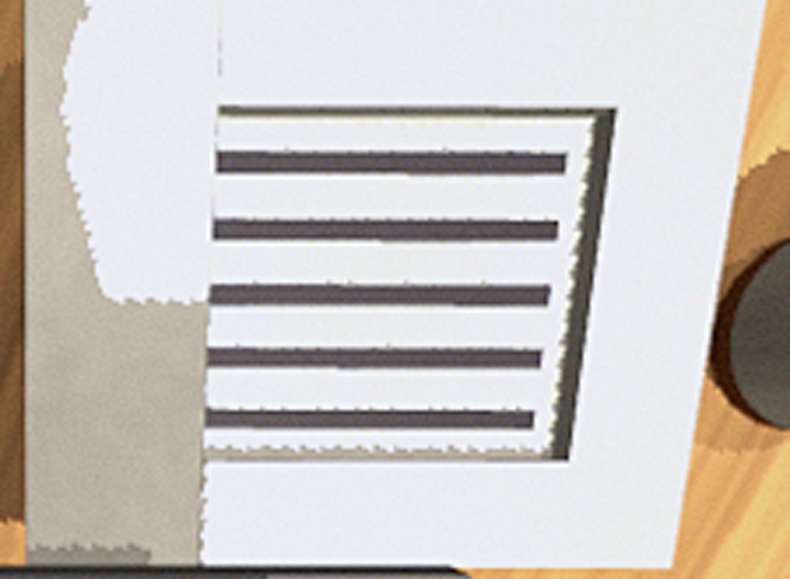

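Relative to (0.538,0.2355), yaw 0.363, the lip edge reads -50 mm, the far wall +61 mm and the sides ±47.5 mm, so the centre is good to about 1 mm. Next I tilt the filter and hook its edge.

```bash
cat >> h.py <<'E'
UY=.363;UD=np.array([np.cos(UY),np.sin(UY),0]);UN=np.array([-UD[1],UD[0],0])
SEAT=np.array([.538,.2355,.050])-.0006*UD
OFF=np.array([.0085,.0006,-.0009])
def fpose(ex,ez,th,ey=0.):
    """TCP pose so that filter's lip-side lower edge is at seat-frame (ex,ey,ez), slope th"""
    Rf=R.from_euler('z',UY).as_matrix()@R.from_euler('y',-th).as_matrix()
    E=SEAT+ex*UD+ey*UN+np.array([0,0,ez])
    O=E+Rf@[.06,0,0]
    Rt=np.c_[-Rf[:,2],Rf[:,1],Rf[:,0]]
    return O-Rt@OFF,Rt
def edge(s):
    Rt=s["tcp_rot"];O=s["position"]+Rt@OFF;fx=Rt[:,2];E=O-.06*fx-SEAT
    return np.array([E@UD,E@UN,E[2]]).round(4),round(float(np.arcsin(fx[2])),3)
E
python3 - <<'E'
from rig import *
from h import *
for a in [(-.040,.09,.35),(-.04,.02,.35),(-.04,.003,.35),(-.0565,.003,.35),(-.06,0,0)]:
    q=inverse_kinematics(*fpose(*a)); print(a,fpose(*a)[0].round(3),None if q is None else q.round(2))
movep(*fpose(-.040,.08,.35))
print(edge(sense()),sense()["time_s"])
move_l(*fpose(-.040,.022,.35),feed=.1)
s=sense();print(edge(s),s["wrist_force"].round(2),s["time_s"])
for n in("scene","side","wrist"):
    P,D=camera(n);cv2.imwrite(f"pics/{n}10.png",P[:,:,::-1])
i=cv2.imread("pics/side10.png")[120:270,210:410];j=cv2.imread("pics/scene10.png")[150:300,290:490]
cv2.imwrite("pics/c10.png",cv2.hconcat([cv2.resize(i,(400,300)),cv2.resize(j,(400,300))]))
E
```

```text
(-0.04, 0.09, 0.35) [0.551 0.24  0.169] [-0.69  0.27  0.22  2.05 -0.03  0.49 -0.1 ]
(-0.04, 0.02, 0.35) [0.551 0.24  0.099] [-0.67  0.38  0.21  2.1  -0.1   0.32 -0.05]
(-0.04, 0.003, 0.35) [0.551 0.24  0.082] [-0.67  0.4   0.2   2.11 -0.11  0.28 -0.03]
(-0.0565, 0.003, 0.35) [0.536 0.234 0.082] [-0.68  0.38  0.2   2.15 -0.1   0.27 -0.05]
(-0.06, 0, 0) [0.538 0.235 0.058] [-0.63  0.53  0.19  1.9  -0.15  0.72  0.01]
(array([-0.0402, -0.002 ,  0.0805]), 0.349) 23.9917
(array([-0.0393, -0.0004,  0.0226]), 0.351) [ 0.48 -0.94 -2.01] 24.725
```

View pics/c10.png

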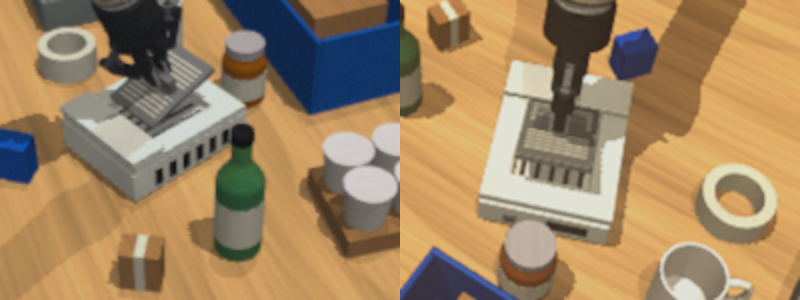

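View pics/wrist10.png

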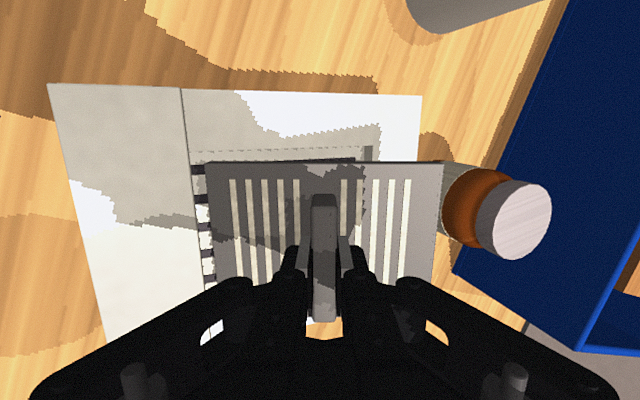

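The filter sits tilted over the well, aligned with its sides, and its lower edge (column ~207) is just clear of the lip (column ~188). I lower it and slide it under.

Run:
```python
from rig import *
from h import *
r=move_l(*fpose(-.040,.003,.35),feed=.05,until_force=8)
s=sense();print(r,edge(s),s["wrist_force"].round(2))
z=max(.003,edge(s)[0][2]) if r else .003
r=move_l(*fpose(-.0570,z,.35),feed=.05,until_force=10)
s=sense();print(r,edge(s),s["wrist_force"].round(2),s["time_s"])
sleep(.2)
s=sense();print(edge(s),s["wrist_force"].round(2),s["finger_gap"])
P,D=camera("wrist");cv2.imwrite("pics/w11.png",P[:,:,::-1])
P,D=camera("side");cv2.imwrite("pics/sd11.png",cv2.resize(P[120:270,210:410,::-1],(800,600)))
```

```text
False (array([-0.0402, -0.0001,  0.0026]), 0.349) [ 0.07  0.52 -1.2 ]
False (array([-0.0573,  0.0001,  0.0032]), 0.35) [-0.22  0.01 -1.88] 25.9
(array([-0.057,  0.   ,  0.003]), 0.35) [-0.26 -0.05 -1.56] 0.009789704408641929
```

View pics/w11.png

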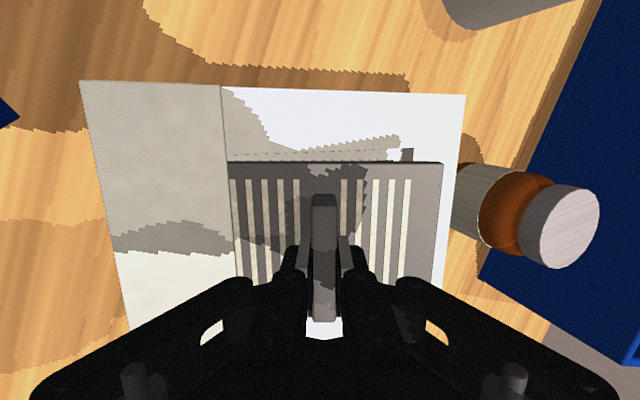

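View pics/sd11.png

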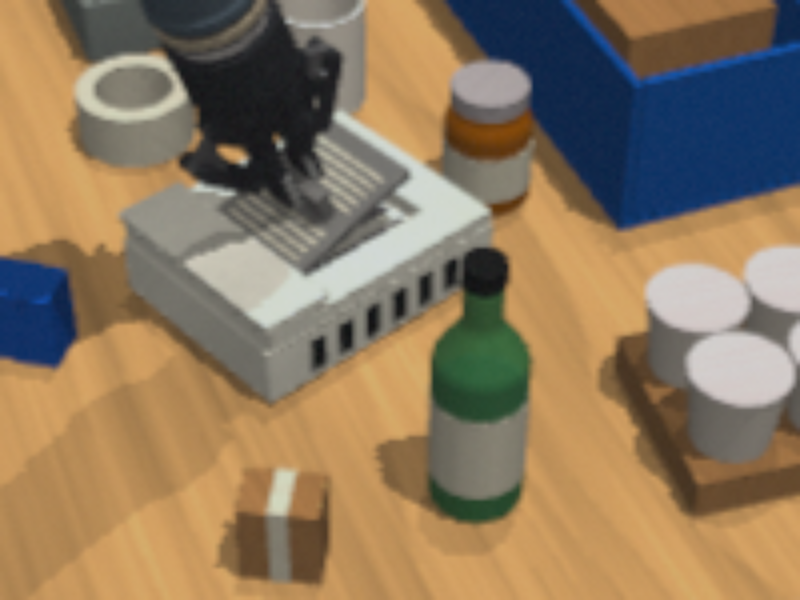

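The edge is hidden under the lip (lip edge at column ~225), with no contact force. I swing the filter down.

Run:
```python
from rig import *
from h import *
ok=True
for ex,ez,th in [(-.058,.002,.28),(-.0585,.0015,.2),(-.059,.001,.13),(-.0595,.0008,.06),(-.06,.0003,.0)]:
    r=move_l(*fpose(ex,ez,th),feed=.04,until_force=15)
    s=sense();print(r,edge(s),s["wrist_force"].round(2),s["time_s"])
    if r: break
P,D=camera("wrist");cv2.imwrite("pics/w12.png",P[:,:,::-1])
P,D=camera("side");cv2.imwrite("pics/sd12.png",cv2.resize(P[120:270,210:410,::-1],(800,600)))
```

```text
False (array([-0.0575, -0.0001,  0.0019]), 0.281) [-0.35 -0.08 -1.3 ] 26.475
False (array([-0.0592, -0.0002,  0.001 ]), 0.2) [-0.05 -0.87 -1.68] 26.7583
False (array([-0.0598, -0.0001,  0.0005]), 0.13) [ 3.39  1.13 -1.63] 27.025
False (array([-0.0603, -0.0001,  0.0003]), 0.06) [ 2.51  1.58 -2.  ] 27.2833
False (array([-0.0604,  0.    ,  0.0002]), 0.001) [-0.77 -0.12  0.02] 27.5333
```

View pics/w12.png

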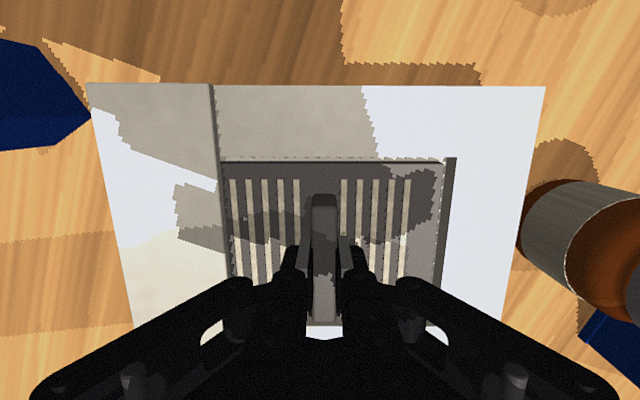

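View pics/sd12.png

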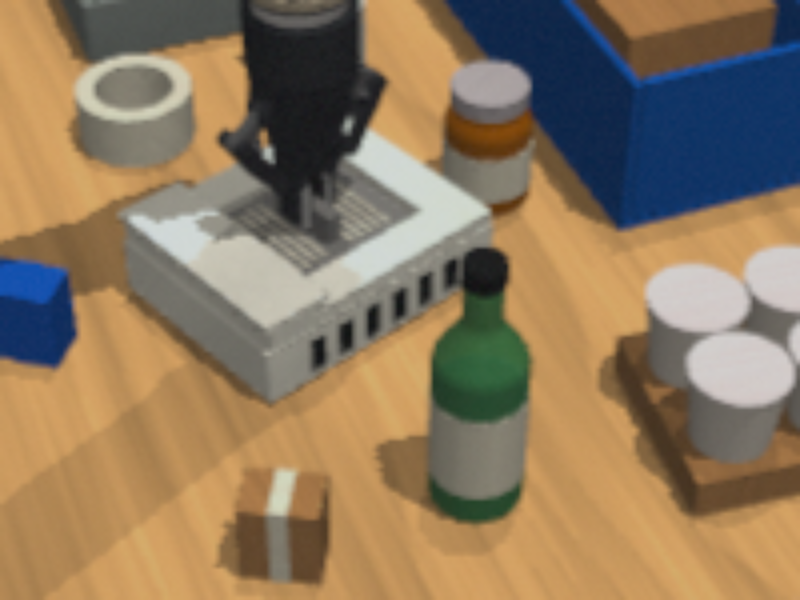

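The filter lies flat in the well with a ~4 mm dark gap at the far wall (column ~450). I press lightly, release, retract and check.

Run:
```python
from rig import *
from h import *
p,Rt=fpose(-.06,-.003,0)
r=move_l(p,Rt,feed=.02,until_force=8)
s=sense();print(r,edge(s),s["wrist_force"].round(2))
command_gripper(.04)
s=sense();q=s["position"].copy()
move_l([q[0],q[1],.16],feed=.15)
v=np.array([q[0],q[1],.24])-.08*UN
movep(v,down(UY))
s=sense();P,D=camera("wrist");cv2.imwrite("pics/w13.png",P[:,:,::-1]);np.savez("pics/w13.npz",p=P,d=D,position=s["position"],tcp_rot=s["tcp_rot"])
print(s["time_s"])
cp=camera_params("wrist");Pw,Rw=wristpose(s,cp);w=cloud(D,cp["K"],Pw,Rw)-SEAT
L=np.stack([w@UD,w@UN,w[...,2]],-1)
m=(L[...,0]>-.046)&(L[...,0]<.054)&(abs(L[...,1])<.04)&(abs(L[...,2]-.008)<.005)
a=L[m];A=np.c_[a[:,:2],np.ones(len(a))];k=np.linalg.lstsq(A,a[:,2],rcond=None)[0];print("plate top plane slope x,y,z0",k.round(4),len(a))
for n in("scene","side"):
    P,D=camera(n);cv2.imwrite(f"pics/{n}13.png",P[:,:,::-1]);np.savez(f"pics/{n}13.npz",p=P,d=D)
```

```text
True (array([-0.0608, -0.0001,  0.0004]), -0.001) [0.18 0.05 4.8 ]
29.5833
plate top plane slope x,y,z0 [-0.0005 -0.0006  0.0081] 6965
```

View pics/w13.png

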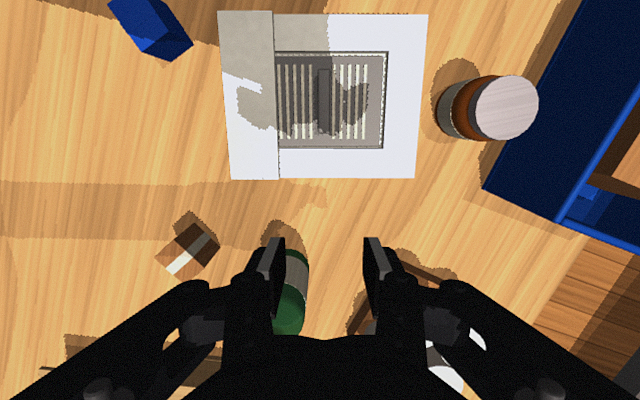

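View pics/scene13.png

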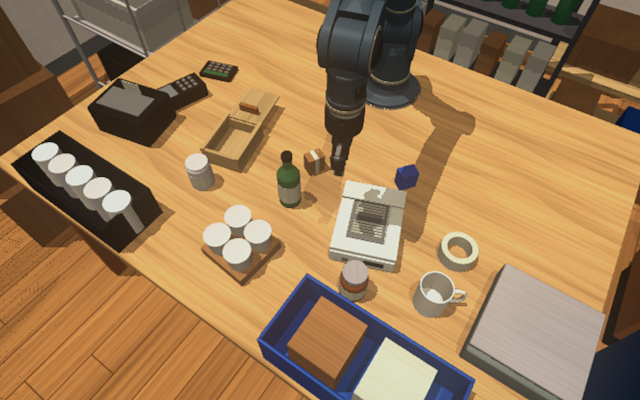

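Run:
```python
from rig import *
from h import *
for n in("scene","side"):
    c=camera_params(n);W=[]
    for k in (0,13):
        q=np.load(f"pics/{n}{k}.npz");W.append(cloud(q["d"],c["K"],c["position"],c["rotation"]))
    w=W[1];m=(np.hypot(w[...,0]-.44,w[...,1])<.05)&(w[...,2]>.05)&(w[...,2]<.1);a=w[m]
    m2=a[:,2]>.056;A=np.c_[a[m2,:2]-a[m2,:2].mean(0),np.ones(m2.sum())];print(n,"carton top",a[m2].mean(0).round(4),np.linalg.lstsq(A,a[m2,2],rcond=None)[0].round(3))
    for nm,(x,y,z0) in dict(bottle=(.569,.009,.185),jar=(.698,.287,.09),can=(.657,-.232,.08)).items():
        print(nm,[ww[(np.hypot(ww[...,0]-x,ww[...,1]-y)<.05)&(abs(ww[...,2]-z0-.01)<.012)][:,:2].mean(0).round(4) for ww in W])
    m=(np.hypot(w[...,0]-.40,w[...,1]+.267)<.05)&(w[...,2]>.07)&(w[...,2]<.085);print("lidrib",w[m].mean(0).round(4))
f=np.load("pics/w13.npz");cp=camera_params("wrist");Pw,Rw=wristpose(f,cp);w=cloud(f["d"],cp["K"],Pw,Rw)-SEAT
L=np.stack([w@UD,w@UN,w[...,2]],-1);a=L[(abs(L[...,0])<.03)&(abs(L[...,1])<.045)&(L[...,2]>.027)&(L[...,2]<.037)]
(cx,cy),sz,an=cv2.minAreaRect((a[:,:2]*1000).astype(np.float32));print("rib in seat frame mm",cx,cy,sz,an)
print(sense()["wrist_force"].round(2))
finish_job()
```

```text
scene carton top [0.4408 0.0008 0.06  ] [-0.005 -0.025  0.06 ]
bottle [array([0.5705, 0.0109]), array([0.5706, 0.011 ])]
jar [array([0.6995, 0.2891]), array([0.6993, 0.289 ])]
can [array([ 0.6604, -0.2281]), array([ 0.6603, -0.2282])]
lidrib [ 0.402  -0.2658  0.0757]
side carton top [ 0.4396 -0.0018  0.06  ] [-0.001  0.017  0.06 ]
bottle [array([0.5691, 0.0061]), array([0.5688, 0.0062])]
jar [array([0.6959, 0.2815]), array([0.6962, 0.2816])]
can [array([ 0.655 , -0.2367]), array([ 0.6554, -0.2364])]
lidrib [ 0.4008 -0.27    0.0762]
rib in seat frame mm -0.6683287620544434 -0.2862815856933594 (59.46942901611328, 10.979904174804688) 89.7182388305664
[ 0.47 -0.2  -0.01]
the job is handed in; nothing more can be done
```

The job is done and handed in at about 30 s on the robot's clock. I stood the carton upright at about (0.44, 0.00) and slid the lid to its stop. I hooked the filter under the lip at a slope of 0.35 rad, then swung it flat and let go.

**Last checks:**
- **Filter:** its rib is within 0.7 mm along and 0.3 mm across of the seat. The top face is 8.1 mm above the well floor, as it should be for the 8 mm plate. It is level within 0.001 rad and square within about 0.005 rad.
- **Lid:** its rib sits at about case x = -113 mm, which is fully open (0.140 m).
- **Carton:** its top is at 60 mm, and any tilt is at most 0.025 rad, within the noise.
- **Bystanders:** the bottle, jar and can moved less than 1 mm. I checked the mug, tape and yoghurt only by eye, and they look unmoved.
- **Gripper:** it is open and clear of everything, with no force on the wrist.

**What disagreed:**
- **Fingertips:** the real tips are about 6 mm behind the reported TCP, not 25 mm ahead as stated. My first try at the lid closed above the rib without touching anything, and the carton was held only by its top few millimetres. I measured the offset with the wrist camera and the side view, then corrected for it.
- **Lid travel:** the lid moved only 135 mm before its stop, so it seems to have started about 5 mm open.

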